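# Load a copper knob blank through the sprung chip guard

## Robot

A 6-joint arm with a two-finger parallel gripper is mounted at the origin on the work surface. World frame = base frame: x ahead of the robot, y to its left, z up, the work surface at z = 0. Lengths are in mm, angles in rad, forces in N, time in s.
With the tool pointing down it reaches from about 275 to 1000 mm from the base axis. Payload 8.4 kg.
Tool frame: the origin (TCP) lies midway between the tips of the shut fingers; the grasp point (between the pads) lies 19 mm behind it; z points along the fingers, x is the direction in which the jaws open and shut, and the axes are right-handed (so a half turn about z gives the same grasp; the last joint's range is limited). The gripper opens to 85 mm and grips with 20 to 120 N. Pads are 22 mm wide; open, the fingers measure 114 mm over their backs; the gripper's body (76 mm by 85 mm) begins 54 mm behind the grasp point. The pads swing forward as they close: fully open they stand 13 mm farther back than shut.
Start: joints at [-1.148, 0.353, 1.633, -0, 1.155, -0.002], TCP at [257.585, -569.454, 231.281] pointing down, gripper open.
Joint ranges: [-2.63, 2.63], [-0.92, 2.1], [0.06, 2.66], [-1.3, 4.44], [0, 2.69], [-3.02, 3.02]. Speed limits (rad/s): [2.22, 2.22, 2.79, 3.14, 3.14, 3.14].

## Interface

Orientations are given as [roll, pitch, yaw] about the fixed x, y, z axes, in that order (R = Rz(yaw) Ry(pitch) Rx(roll)).
In Python, from rig import sense, grab_frame, camera_model, job gives the robot as it stands.
- The arm moves only by the tool arm_command, never from a script. Its argument "plan" is a list of rows, each an object with "translation": the shift along the tool's x, y, z in cm, a list of three; "twist": the turn about the tool's z in rad; "gripper": the opening, from 0 (shut) to 1 (fully open). A call has exactly 5 rows; each row is the pose to reach, as a shift and turn from the pose measured when the call began, along the tool's axes at that moment; what a row does not reach only later rows make up. A row lasts 1/12 s, in which the tool goes at most 41.7 mm and 7.16 degrees, less where a joint would pass 70% of its speed; a pose out of reach is approached as far as the arm can. A call with a gripper value outside its range is refused whole. The fingers move at their own pace and stop on an object; "squeeze" is the grip in N (left out, the last holds). Time passes only in rows, so rows that repeat a pose let the fingers close, or fill a call up. It gives the time, the measured TCP pose, the force and the opening at its end, in the units of the state.
- sense(): the state, without advancing time (a new reading comes with each control period).
- grab_frame(name): name is "scene" or "top" or "wrist"; returns the picture (400x640x3 uint8, blue, green, red); there is no depth.
- camera_model(name): a dict with "fx", "fy", "cx", "cy" (pixels), "pose" (4x4, takes a point from camera to world coordinates). Camera axes: x right, y down, z forward; pixel columns grow to the right and rows downward; lengths in mm; the calibration is good to about 2 mm. A picture is of the moment at which its call begins: read the wrist's pose just before it. camera_model takes no time and is no camera call; for the wrist camera it gives the pose at the moment of the call.
- job.sign_off(): hands the job in, once; it reports no verdict.
The state is a dict: "clock": time; "qpos": joint angles; "qvel": joint speeds; "joint_efforts": joint torques, N m; "eef_pos": TCP position; "tcp_rot": TCP orientation; "contact_force": force on the tool from outside, world axes, zero at the start; "wrist_torque": the same for the moment, N m; "opening": opening from 0.0 (shut) to 1.0 (fully open).
Only numpy, scipy, OpenCV 4.12 (cv2) and the standard library are available. Lean on these libraries where they do the work, as an engineer would, in place of code of your own. Each camera call takes 0.05 s, during which the arm holds its last target.

## Task

Take the plain, straight copper blank from the wooden board, push it upright down through the clear spring flap in the top of the grey machine and press it gently but fully home in the chuck below, so that the chuck's sinking pad is at the bottom of its travel. Then let go and draw back out so that the flap swings shut over it; neither force nor drop anything, and leave the other things where they are.

Things in the scene. Friction and masses are not known exactly. Their poses are not given: they have to be found in the camera images.
- blank: Plain straight copper cylinder, 28 mm across, 62 mm tall, about 0.2 kg, its foot bevelled by 3 mm; stands upright on the board, in any of the three places. Origin: centre of its underside; z runs up its axis.
- board: Flat wooden board 100 x 290 x 12 mm (x, y, z) lying on the table. Three copper parts stand on it in one row along its y, about 95 mm apart: the blank and the two knobs. Origin: centre of its underside. It does not move.
- knob_ball: Copper lid knob with a round foot 40 mm across, a neck and a ball-shaped head, 49 mm tall: leave alone. Origin: centre of its underside.
- knob_step: Low stepped copper knob, 44 mm across at the foot, 34 mm tall: leave alone. Origin: centre of its underside.
- bowl: Brass bowl, 120 mm across, 45 mm high: leave alone. Origin: centre of its underside.
- hammer: Hammer lying on the table, 220 mm long: leave alone. Origin: on its handle axis, underside.
- machine: Fixed grey bench machine: hollow housing 200 x 240 x 150 mm (x, y, z), motor on its -y side. Origin: centre of the housing's underside. Its flat top (8 mm sheet, nothing on it above 3 mm) has a loading port, in machine axes x -18 to +28 mm, y -65 to +65 mm, filled by the clear flap. Below, inside, is the chuck. Fingers must let go inside the port, so open them only a little there.
- port (a point): Point on the chuck's axis (machine x = y = 0) at the top face, 150 mm above the table; axes as the machine's. The chuck: dark steel block 66 x 66 x 38 mm with an upright 31 mm hole, mouth bevelled 4 mm. Its height is set by hand and not measured: mouth 92 to 110 mm below this point; feel for the bottom. Blank home: underside 18 mm below the mouth, top 48 to 66 mm below this point: hold it near its top.
- flap (a joint): Angle of the clear spring flap (44 mm hinge to free edge, 126 wide, 4 thick), rad: 0 = shut, level, 2 mm below the top face; grows as it swings down inside, to 1.5. Hinge along machine y at x = +28 mm, 4 mm below the top face. Its spring always pushes it shut: some 2 N to start it over the chuck's axis, up to 4 N sideways (to machine -x) on what holds it open. The blank once home is just clear of it.
- pad (a joint): How far the pad in the chuck's hole is pushed down, m: 0 = up, 8 mm below the chuck's mouth; 0.010 = bottom, hard stop. It slides stiffly: about 7 N pushes it down, it stays where it is left, weight alone does not move it. It may start up to 3 mm down. Its rubber face gives 1 mm per 10 N. Machine, flap, chuck and pad together bear no push above 25 N.
Mind the look-alikes: they are no part of the job. What is shaped like the blank but purple is not meant.

How it is judged (in metres and radians):
On the way, in this order (a step that is already met when the one before it is completed fails the run):
1. the flap is held open with the blank passing upright through the port (value of joint flap above 0.6 rad and z of blank in the frame of port below -0.04 m and horizontal distance between blank and port below 0.015 m), for 0.1 s.
2. the blank is pressed home: in the chuck, with the pad within 1.5 mm of the bottom of its travel, the flap still held open (horizontal distance between blank and port below 0.004 m and angle between blank's own z axis and vertical below 0.12 rad and value of joint pad above 0.0085 m and value of joint flap above 0.5 rad), for 0.2 s.
At the end, for the whole second after the job is handed in: The blank stands upright (within 0.12 rad) in the chuck, within 4 mm of its axis, at rest, with the pad within 1.5 mm of the bottom of its travel (underside of the blank more than 107 mm below the machine's top face); the flap is shut (under 0.06 rad) (horizontal distance between blank and port below 0.004 m and angle between blank's own z axis and vertical below 0.12 rad and value of joint pad above 0.0085 m and z of blank in the frame of port below -0.107 m and value of joint flap below 0.06 rad and linear speed of blank below 0.02 m/s and contact force between the fingers and blank below 0.1 N); the robot touches nothing.
It fails at once if the machine, its flap, chuck or pad is pushed with more than 25 N (contact force between anything else and machine above 25 N).
It fails at once if the blank is dropped or rammed into the machine: faster than 0.25 m/s inside the port (z of blank in the frame of port below -0.02 m and horizontal distance between blank and port below 0.06 m and linear speed of blank above 0.25 m/s).
It fails at once if one of the other things is moved by more than 15 mm (distance of any of knob_ball, knob_step, bowl, hammer from where it was at the start of the episode above 0.015 m).
It also fails if it takes over 51 s, if anything falls off the work surface, if the arm or the gripper's body presses on something with over 40 N, if the wrist force passes 120 N, or if a joint passes its speed limit or range.

## Working session

There is one attempt and no reset: what is moved stays moved. The work goes in short steps, Python scripts to look and compute and a tool call to move; the robot and the scene stay as the last step left them, time stands still between calls to the robot, and variables do not carry over. Pictures are saved under pics/ and viewed, and the job is handed in when it is done.

Besides the shell and the picture viewer there is one more tool, called after ">>>" as name(argument=value, ...) on one line, values as JSON. arm_command: Moves the arm, as the interface text tells. Its arguments: {"type":"object","properties":{"plan":{"type":"array","items":{"type":"object","properties":{"translation":{"type":"array","items":{"type":"number"}},"twist":{"type":"number"},"gripper":{"type":"number"}}}},"squeeze":{"type":"number"}},"required":["plan"]}

```bash
mkdir -p pics; python3 - <<'E'
from rig import *
import cv2
print(sense())
for n in ["scene","top","wrist"]:
    c=camera_model(n);print(n,c["fx"],c["fy"],c["cx"],c["cy"],c["pose"])
    cv2.imwrite(f"pics/{n}0.png",grab_frame(n))
E
```

```text
{'clock': 0.0, 'qpos': array([-1.14841275e+00,  3.53636010e-01,  1.63413063e+00,  3.47118738e-05,
        1.15518240e+00, -2.43063768e-03]), 'qvel': array([ 1.02070159e-05,  1.34536903e-03, -5.38954111e-04,  6.64148617e-04,
        1.18268613e-03,  5.84565822e-04]), 'joint_efforts': array([ 4.83591175e-04, -6.05254626e+01, -3.42071271e+01,  9.51342327e-05,
        9.63197846e-03,  1.22656675e-05]), 'eef_pos': array([ 257.39561815, -569.02427287,  230.57075185]), 'tcp_rot': array([-3.14155762e+00,  1.35630894e-03, -1.14599612e+00]), 'contact_force': array([-0.15843353, -0.71291735,  0.13573323]), 'wrist_torque': array([-0.00765554, -0.01400261,  0.00342564]), 'opening': 0.9998804043245996}
scene 470.39538748312606 470.39538748312606 318.59822505156444 199.69530956595239 [[-9.77367922e-02  5.70629366e-01 -8.15370864e-01  1.31403341e+03]
 [ 9.94930556e-01  7.55175275e-02 -6.64100283e-02  1.13954711e+02]
 [ 2.36792794e-02 -8.17728091e-01 -5.75117433e-01  6.30211048e+02]
 [ 0.00000000e+00  0.00000000e+00  0.00000000e+00  1.00000000e+00]]
top 404.99718105867726 404.99718105867726 321.881823697604 196.8223928636425 [[ 4.07685082e-03 -9.94273091e-01  1.06791382e-01  4.39291306e+02]
 [-9.99985730e-01 -4.42220598e-03 -2.99731831e-03  4.20189994e+01]
 [ 3.45240643e-03 -1.06777639e-01 -9.94276932e-01  1.03404029e+03]
 [ 0.00000000e+00  0.00000000e+00  0.00000000e+00  1.00000000e+00]]
wrist 299.697687888749 299.697687888749 316.7748704183538 196.31437287599658 [[ 4.12260481e-01 -8.65003588e-01 -2.86024629e-01  3.29674093e+02]
 [-9.11066021e-01 -3.91410830e-01 -1.29445998e-01 -5.36460062e+02]
 [ 1.81157553e-05  3.13952790e-01 -9.49438595e-01  3.72226444e+02]
 [ 0.00000000e+00  0.00000000e+00  0.00000000e+00  1.00000000e+00]]
```

View pics/scene0.png

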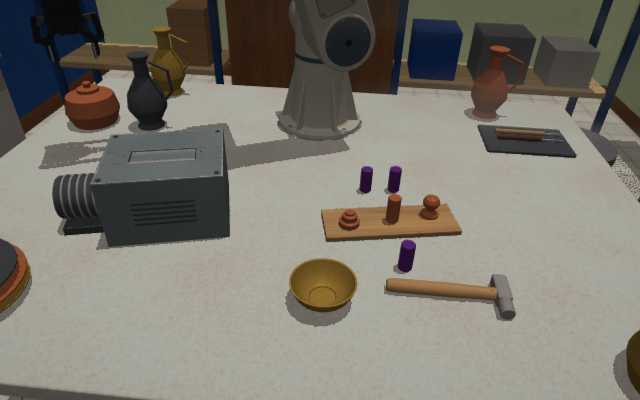

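View pics/top0.png

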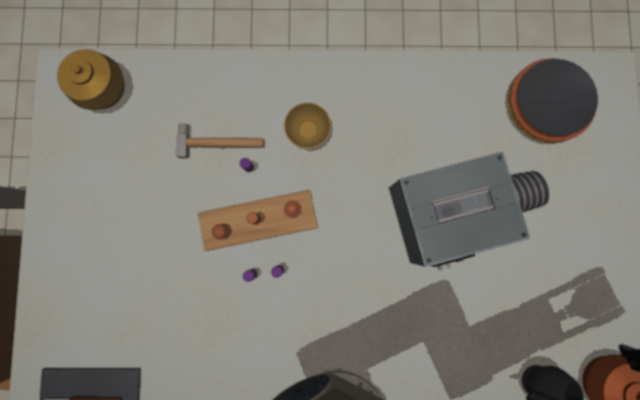

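View pics/wrist0.png

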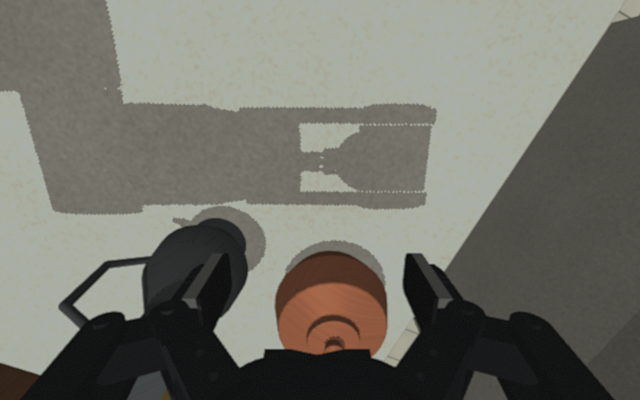

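Top view: board centre about (257,220), with the blank in the middle at about (253,218) between the two knobs. The machine's port is near (464,204) and its motor is at +u, which is world -y. I'll zoom in next.

```bash
python3 - <<'E'
import cv2
t=cv2.imread("pics/top0.png")
cv2.imwrite("pics/t_m.png",cv2.resize(t[140:280,380:560],None,fx=4.4,fy=4.2,interpolation=cv2.INTER_CUBIC))
cv2.imwrite("pics/t_b.png",cv2.resize(t[180:260,190:330],None,fx=5,fy=5,interpolation=cv2.INTER_CUBIC))
E
```

```text
(no output)
```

View pics/t_m.png

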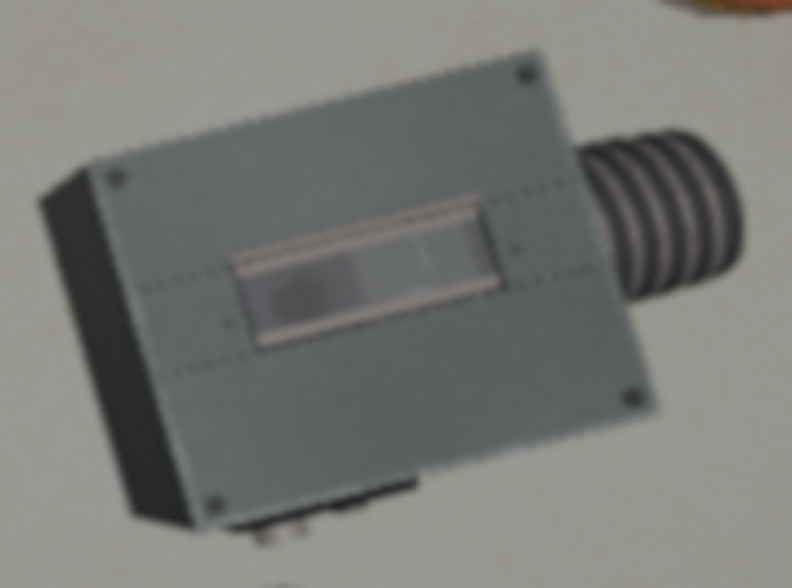

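View pics/t_b.png

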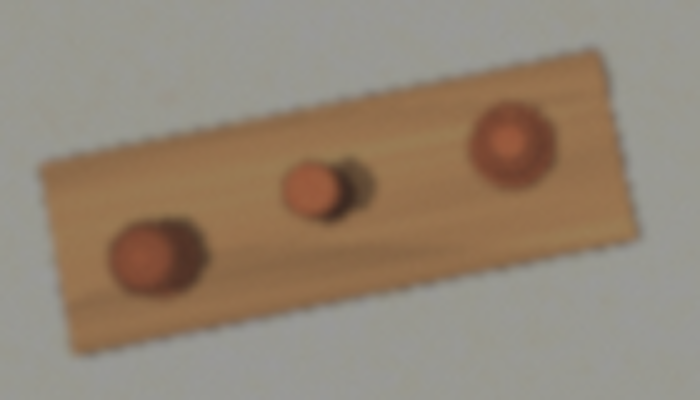

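```bash
cat >h.py <<'E'
import numpy as np
from rig import *
def ray(cm,u,v,z):
    P=np.array(cm["pose"]);d=P[:3,:3]@np.array([(u-cm["cx"])/cm["fx"],(v-cm["cy"])/cm["fy"],1]);o=P[:3,3]
    return o+d*(z-o[2])/d[2]
def proj(cm,p):
    P=np.array(cm["pose"]);q=P[:3,:3].T@(np.array(p)-P[:3,3]);return np.array([cm["cx"]+cm["fx"]*q[0]/q[2],cm["cy"]+cm["fy"]*q[1]/q[2]])
E
python3 - <<'E'
from h import *
c=camera_model("top")
q=[ray(c,(x+.5)/4.4-.5+380,(y+.5)/4.2-.5+140,150) for x,y in[(92,162),(540,52),(655,410),(200,525)]]
for p in q:print(p)
print("centre",np.mean(q,0));q=np.array(q)
print(np.linalg.norm(q-np.roll(q,-1,0),axis=1))
for a,b in[(1,0),(2,3)]:
    d=q[b]-q[a];print("y axis yaw",np.arctan2(d[1],d[0])-np.pi/2)
for a,b in[(3,0),(2,1)]:
    d=q[b]-q[a];print("x axis yaw",np.arctan2(d[1],d[0]))
pq=[ray(c,(x+.5)/4.4-.5+380,(y+.5)/4.2-.5+140,150) for x,y in[(232,255),(478,197),(500,287),(260,347)]]
print("port centre (should be x+5 off)",np.mean(pq,0))
f=lambda x,y,z:ray(c,(x+.5)/5-.5+190,(y+.5)/5-.5+180,z)
print("blank top",f(311,190,74))
b=[f(*p,12) for p in[(42,162),(600,48),(640,238),(75,354)]]
print("board",np.mean(b,0),[np.linalg.norm(b[i]-b[i-1]) for i in range(4)])
d=b[0]-b[1];print(np.arctan2(d[1],d[0])-np.pi/2)
print("knobL foot",f(155,260,12),"R",f(513,145,12))
E
```

```text
[ 576.38639044 -134.09938105  150.        ]
[ 636.34402322 -361.80866067  150.        ]
[ 447.79532355 -410.54208034  150.        ]
[ 388.05389391 -183.97296138  150.        ]
centre [ 512.14490778 -272.60577086  150.        ]
[235.47066432 194.74485447 234.31304719 194.82428818]
y axis yaw 0.2574639198106894
y axis yaw 0.2578106397216091
x axis yaw 0.2588744011688707
x axis yaw 0.2529306123626426
port centre (should be x+5 off) [ 519.30770631 -270.69801041  150.        ]
blank top [492.14846466 204.99185598  74.        ]
board [490.67133316 200.71681487  12.        ] [np.float64(98.14411358311483), np.float64(287.54308687268997), np.float64(98.55511513569706), np.float64(288.3074822709597)]
0.20770157068551476
knobL foot [460.04371486 293.07411692  12.        ] R [518.76753105 113.89737246  12.        ]
```

```bash
cat >>h.py <<'E'
from scipy.spatial.transform import Rotation as Ro
def to(p,yaw=-1.314,show=True):
    s=sense();R=Ro.from_euler("xyz",s["tcp_rot"]).as_matrix()
    d=R.T@(np.array(p)-s["eef_pos"])/10
    tw=-((yaw-s["tcp_rot"][2]+np.pi)%(2*np.pi)-np.pi)
    print("t",round(s["clock"],2),"pos",s["eef_pos"].round(1),"rot",s["tcp_rot"].round(4),"F",s["contact_force"].round(1),"op",round(s["opening"],3),"-> cm",d.round(2),"twist",round(tw,4))
E
python3 -c "
from h import *
to([450,-288,255])"
```

```text
t 0.15 pos [ 257.4 -569.1  230.8] rot [ 3.1416e+00  1.0000e-03 -1.1460e+00] F [0.4 0.6 0.1] op 1.0 -> cm [-17.68 -29.13  -2.41] twist 0.168
```

>>> arm_command(plan=[{"translation":[-2.2,-3.6,-0.5],"twist":0.05,"gripper":1},{"translation":[-4.4,-7.2,-1.0],"twist":0.1,"gripper":1},{"translation":[-6.6,-10.8,-1.6],"twist":0.168,"gripper":1},{"translation":[-8.8,-14.4,-2.4],"twist":0.168,"gripper":1},{"translation":[-11,-18,-2.4],"twist":0.168,"gripper":1}])

```text
clock: 0.57
eef_pos: [374.6, -397.2, 255.8]
tcp_rot: [-3.141, -0.0, -1.315]
contact_force: [0.6, -0.7, 0.2]
opening: 1.0
```

```bash
python3 -c "
from h import *
to([450,-288,255])"
```

```text
t 0.57 pos [ 374.6 -397.2  255.8] rot [-3.1410e+00 -2.0000e-04 -1.3151e+00] F [ 0.6 -0.7  0.2] op 1.0 -> cm [ -8.66 -10.06   0.09] twist -0.0011
```

>>> arm_command(plan=[{"translation":[-2.6,-3,0],"twist":0,"gripper":1},{"translation":[-5.2,-6,0],"twist":0,"gripper":1},{"translation":[-7.8,-9,0],"twist":0,"gripper":1},{"translation":[-8.7,-10,0],"twist":0,"gripper":1},{"translation":[-8.7,-10,0],"twist":0,"gripper":1}])

```text
clock: 0.98
eef_pos: [450.7, -285.0, 255.7]
tcp_rot: [-3.141, 0.001, -1.312]
contact_force: [0.5, -0.4, 0.1]
opening: 1.001
```

```bash
python3 - <<'E'
from h import *
import cv2,json
to([450,-288,255])
c=camera_model("wrist");np.save("w1.npy",c["pose"])
cv2.imwrite("pics/w1.png",grab_frame("wrist"))
for p in [(28,65),(28,-65),(-18,-65),(-18,65),(0,0)]:
    a=.257;print(p,proj(c,[512.1+p[0]*np.cos(a)-p[1]*np.sin(a),-272.6+p[0]*np.sin(a)+p[1]*np.cos(a),150]))
E
```

```text
t 0.98 pos [ 450.7 -285.   255.7] rot [-3.1406e+00  6.0000e-04 -1.3115e+00] F [ 0.5 -0.4  0.1] op 1.001 -> cm [0.27 0.15 0.07] twist 0.0025
(28, 65) [237.03738317  81.93141697]
(28, -65) [405.34557031  82.37391509]
(-18, -65) [400.02896981 142.27334483]
(-18, 65) [241.57039774 141.9091532 ]
(0, 0) [320.98371768 119.49219887]
```

View pics/w1.png

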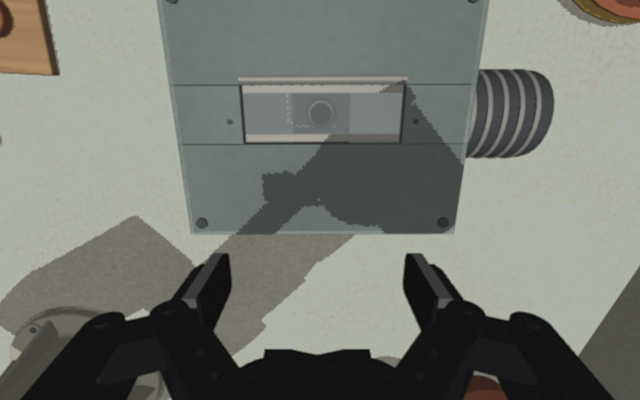

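The wrist picture shows the port outline at about u 243–404, v 83–143. The chuck hole is visible through the flap at about (320,113). I'll zoom in on that.

```bash
python3 - <<'E'
import cv2
t=cv2.imread("pics/w1.png")
z=cv2.resize(t[60:160,220:420],None,fx=4,fy=4,interpolation=cv2.INTER_CUBIC)
cv2.imwrite("pics/w1z.png",cv2.convertScaleAbs(z,alpha=1.5))
E
```

```text
(no output)
```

View pics/w1z.png

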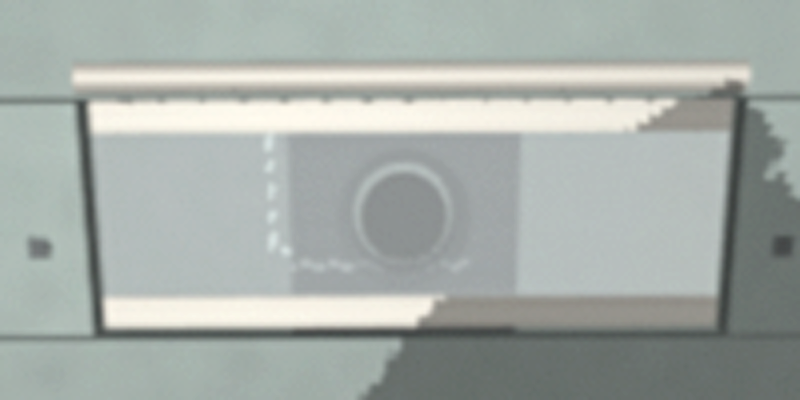

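```bash
python3 - <<'E'
from h import *
from scipy.optimize import least_squares
c=camera_model("wrist");c["pose"]=np.load("w1.npy");t=camera_model("top")
g=lambda x,y:np.array([(x+.5)/4-.5+220,(y+.5)/4-.5+60])
W=[((28,65),g(80,98)),((28,-65),g(744,98)),((-18,-65),g(722,333)),((-18,65),g(99,335))]
T=lambda x,y:np.array([(x+.5)/4.4-.5+380,(y+.5)/4.2-.5+140])
TT=[((99,119),T(92,162)),((99,-119),T(540,52)),((-99,-119),T(655,410)),((-99,119),T(200,525))]
def M(q,p,z):
    a=q[2];return [q[0]+p[0]*np.cos(a)-p[1]*np.sin(a),q[1]+p[0]*np.sin(a)+p[1]*np.cos(a),z]
r1=lambda q:np.concatenate([proj(c,M(q,p,150))-o for p,o in W])
r2=lambda q:np.concatenate([proj(t,M(q,p,150))-o for p,o in TT])
for n,r in(("wrist",r1),("top",r2),("both",lambda q:np.concatenate([r1(q),r2(q)]))):
    s=least_squares(r,[512,-272,.257]);print(n,s.x.round(4),s.fun.round(1))
q=s.x
for z in range(36,66,4):
    print(z,"centre",proj(c,M(q,(0,0),z)),"block w",proj(c,M(q,(-0,-33),z))[0]-proj(c,M(q,(-0,33),z))[0])
print("hole obs",g(403,212),"edges",g(288,200)[0],g(520,200)[0])
print("dots",ray(c,*g(38,247),150),ray(c,*g(782,247),150))
E
```

```text
wrist [ 5.111974e+02 -2.740363e+02  2.605000e-01] [-1.1 -0.2  1.  -0.4  1.3  0.6 -1.2  0.3]
top [ 5.122426e+02 -2.726097e+02  2.570000e-01] [-0.8 -0.6  0.3 -0.8  1.1  0.5 -0.6  0.8]
both [ 5.113135e+02 -2.738670e+02  2.591000e-01] [-1.2 -0.5  0.9 -0.4  1.1  0.6 -1.4  0.  -0.3 -0.1  0.7 -0.5  1.7  0.8
  0.1  1.4]
36 centre [320.45937554 113.66173344] block w 56.69906413750385
40 centre [320.50322857 113.83842837] block w 57.323344367721006
44 centre [320.54805804 114.01905765] block w 57.961524814120025
48 centre [320.59389694 114.20375415] block w 58.6140749564932
52 centre [320.64077974 114.39265682] block w 59.28148565760927
56 centre [320.68874252 114.58591098] block w 59.96427039462395
60 centre [320.73782303 114.78366875] block w 60.66296657658023
64 centre [320.7880608  114.98608941] block w 61.37813695510238
hole obs [320.375 112.625] edges 291.625 349.625
dots [ 491.76840175 -201.69484498  150.        ] [ 530.07803501 -346.08392014  150.        ]
```

```bash
python3 -c "
from h import *
to([492,205,150],-1.313)"
```

```text
t 1.03 pos [ 449.8 -286.5  255.7] rot [-3.1413e+00 -1.0000e-04 -1.3120e+00] F [-0.5  0.1 -0.2] op 1.0 -> cm [-46.44 -16.65  10.57] twist 0.001
```

>>> arm_command(plan=[{"translation":[-3.8,-1.4,0],"twist":0,"gripper":1},{"translation":[-7.6,-2.8,0],"twist":0,"gripper":1},{"translation":[-11.4,-4.2,0],"twist":0,"gripper":1},{"translation":[-15.2,-5.6,0],"twist":0,"gripper":0.9},{"translation":[-19,-7,0.5],"twist":0,"gripper":0.8}])

```text
clock: 1.45
eef_pos: [468.9, -84.8, 251.4]
tcp_rot: [-3.14, -0.001, -1.314]
contact_force: [1.4, -0.5, -0.5]
opening: 0.806
```

```bash
python3 -c "
from h import *
to([492,205,150],-1.313)"
```

```text
t 1.45 pos [468.9 -84.8 251.4] rot [-3.1402e+00 -1.1000e-03 -1.3140e+00] F [ 1.4 -0.5 -0.5] op 0.806 -> cm [-27.45  -9.58  10.12] twist -0.001
```

>>> arm_command(plan=[{"translation":[-3.6,-1.3,1.2],"twist":0,"gripper":0.75},{"translation":[-7.2,-2.6,2.4],"twist":0,"gripper":0.75},{"translation":[-10.8,-3.9,3.6],"twist":0,"gripper":0.75},{"translation":[-14.4,-5.2,4.8],"twist":0,"gripper":0.75},{"translation":[-18,-6.5,6],"twist":0,"gripper":0.75}])

```text
clock: 1.87
eef_pos: [486.3, 106.2, 190.8]
tcp_rot: [-3.14, -0.002, -1.315]
contact_force: [0.8, -0.9, -0.7]
opening: 0.75
```

```bash
python3 -c "
from h import *
to([492,205,150],-1.313)"
```

```text
t 1.87 pos [486.3 106.2 190.8] rot [-3.1398e+00 -1.6000e-03 -1.3153e+00] F [ 0.8 -0.9 -0.7] op 0.75 -> cm [-9.42 -3.04  4.07] twist -0.0023
```

>>> arm_command(plan=[{"translation":[-3.5,-1.1,1.5],"twist":0,"gripper":0.75},{"translation":[-7,-2.2,3],"twist":0,"gripper":0.75},{"translation":[-9.4,-3.0,4.1],"twist":0,"gripper":0.75},{"translation":[-9.4,-3.0,4.1],"twist":0,"gripper":0.75},{"translation":[-9.4,-3.0,4.1],"twist":0,"gripper":0.75}])

```text
clock: 2.28
eef_pos: [491.5, 204.4, 148.8]
tcp_rot: [3.142, -0.002, -1.314]
contact_force: [0.3, 0.4, -0.3]
opening: 0.754
```

```bash
python3 - <<'E'
from h import *
import cv2
to([492,205,150],-1.313)
c=camera_model("wrist");np.save("w2.npy",c["pose"])
f=grab_frame("wrist");cv2.imwrite("pics/w2.png",f)
print(proj(c,[492.1,205,74]),proj(c,[492.1,205,12]))
E
```

```text
t 2.28 pos [491.5 204.4 148.8] rot [ 3.1415e+00 -2.4000e-03 -1.3139e+00] F [ 0.3  0.4 -0.3] op 0.754 -> cm [-0.05 -0.06 -0.12] twist -0.0009
[315.4359673  205.05894382] [315.46203192 183.10335497]
```

View pics/w2.png

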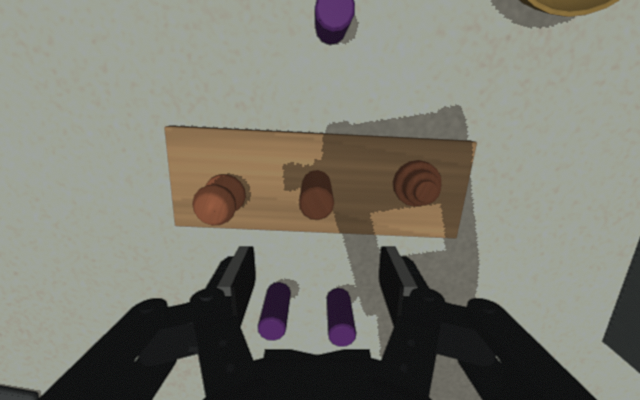

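The blank's top is at about (317,204), against a predicted (315.4,205). The knobs are either side of it at about (215,204) and (425,188). Zooming in to measure.

```bash
python3 - <<'E'
import cv2
t=cv2.imread("pics/w2.png")
z=cv2.resize(t[150:240,270:370],None,fx=6,fy=6,interpolation=cv2.INTER_CUBIC)
cv2.imwrite("pics/w2z.png",cv2.convertScaleAbs(z,alpha=2))
E
```

```text
(no output)
```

View pics/w2z.png

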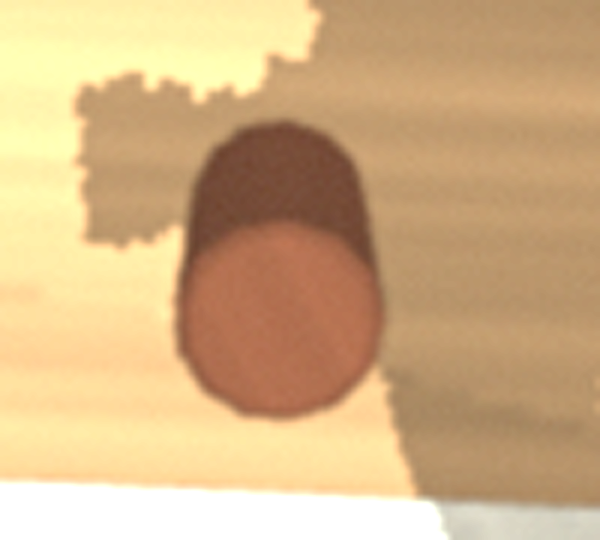

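```bash
python3 - <<'E'
from h import *
c=camera_model("wrist");c["pose"]=np.load("w2.npy")
p=ray(c,316.2,202.6,74);print(p)
to([(p[0]+492.1)/2,(p[1]+205)/2,59],-1.313)
E
```

```text
[494.18542458 204.94032758  74.        ]
t 2.33 pos [491.8 203.6 149.4] rot [-3.1409e+00 -2.4000e-03 -1.3151e+00] F [ 0.9 -0.6  0.2] op 0.752 -> cm [-0.11 -0.16  9.04] twist -0.0021
```

>>> arm_command(plan=[{"translation":[-0.1,-0.2,3],"twist":0,"gripper":0.75},{"translation":[-0.1,-0.2,6],"twist":0,"gripper":0.75},{"translation":[-0.1,-0.2,8.5],"twist":0,"gripper":0.7},{"translation":[-0.1,-0.2,9.0],"twist":0,"gripper":0.6},{"translation":[-0.1,-0.2,9.0],"twist":0,"gripper":0.5}], squeeze=40)

```text
clock: 2.75
eef_pos: [492.9, 203.0, 58.6]
tcp_rot: [3.139, -0.003, -1.317]
contact_force: [-1.3, -0.1, 1.1]
opening: 0.505
```

```bash
python3 - <<'E'
from h import *
import cv2
to([493.5,205,59],-1.313)
f=grab_frame("wrist");cv2.imwrite("pics/w3.png",f)
E
```

```text
t 2.75 pos [492.9 203.   58.6] rot [ 3.1394e+00 -3.0000e-03 -1.3168e+00] F [-1.3 -0.1  1.1] op 0.505 -> cm [-0.18 -0.11 -0.04] twist -0.0038
```

View pics/w3.png

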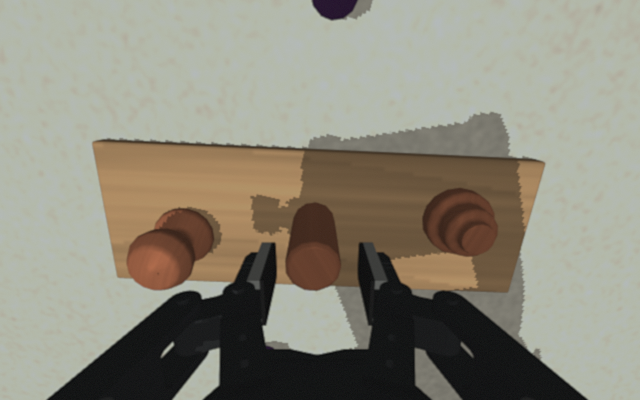

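The blank's top (313,264) is centred between the finger pads to within about 4 px. It sits slightly left, so I'll shift about 2 mm and close.

>>> arm_command(plan=[{"translation":[-0.2,-0.1,0],"twist":0,"gripper":0.5},{"translation":[-0.2,-0.1,0],"twist":0,"gripper":0.4},{"translation":[-0.2,-0.1,0],"twist":0,"gripper":0.25},{"translation":[-0.2,-0.1,0],"twist":0,"gripper":0.25},{"translation":[-0.2,-0.1,0],"twist":0,"gripper":0.2}], squeeze=40)

```text
clock: 3.22
eef_pos: [495.8, 206.3, 61.8]
tcp_rot: [-3.138, -0.003, -1.316]
contact_force: [0.9, -1.6, 8.6]
opening: 0.303
```

>>> arm_command(plan=[{"translation":[0,0,0],"twist":0,"gripper":0.1},{"translation":[0,0,0],"twist":0,"gripper":0.0},{"translation":[0,0,0],"twist":0,"gripper":0.0},{"translation":[0,0,-0.5],"twist":0,"gripper":0.0},{"translation":[0,0,-1.5],"twist":0,"gripper":0.0}], squeeze=110)

```text
clock: 3.63
eef_pos: [494.7, 205.9, 76.3]
tcp_rot: [-3.141, -0.003, -1.316]
contact_force: [0.9, -0.6, -2.4]
opening: 0.269
```

```bash
python3 - <<'E'
from h import *
import cv2
to([493.5,205,180],-1.313)
f=grab_frame("wrist");cv2.imwrite("pics/w4.png",f)
E
```

```text
t 3.63 pos [494.7 205.9  76.3] rot [-3.1407e+00 -2.9000e-03 -1.3161e+00] F [ 0.9 -0.6 -2.4] op 0.269 -> cm [  0.09   0.13 -10.37] twist -0.0031
```

View pics/w4.png

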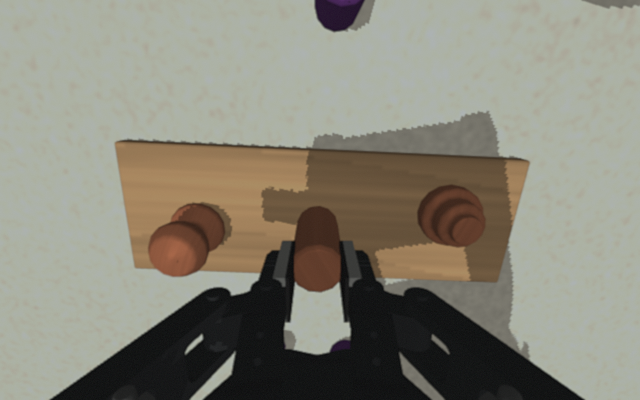

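The blank is off the board and held between the pads, with its top at about (317,263), and both knobs are untouched. I'll measure where it sits in the grip.

```bash
python3 - <<'E'
import cv2
t=cv2.imread("pics/w4.png")
z=cv2.resize(t[190:310,250:390],None,fx=5,fy=5,interpolation=cv2.INTER_CUBIC)
cv2.imwrite("pics/w4z.png",cv2.convertScaleAbs(z,alpha=2))
E
```

```text
(no output)
```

View pics/w4z.png

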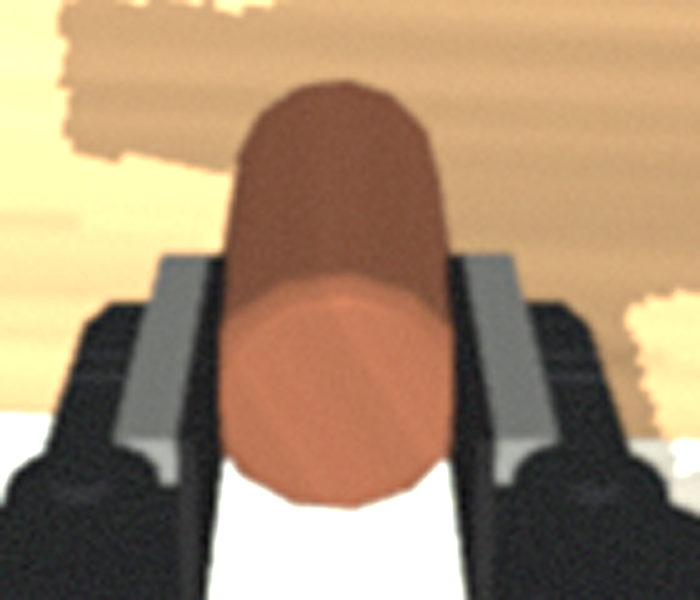

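```bash
python3 - <<'E'
from h import *
c=camera_model("wrist")
s=sense();print(s["eef_pos"].round(1),s["contact_force"].round(1),s["opening"])
R=Ro.from_euler("xyz",s["tcp_rot"]).as_matrix()
for z in(86,88.5,91):
    p=ray(c,317.3,267.9,z);print(z,p.round(1),(R.T@(p-s["eef_pos"])).round(1))
bot=[ray(c,250+(x+.5)/5-.5,190+(y+.5)/5-.5,26) for x,y in[(340,80)]]
print(bot, "underside far rim")
E
```

```text
[496.1 206.5  78.7] [ 0.7  0.5 -0.8] 0.265805788514368
86 [492.6 205.   86. ] [ 0.5  3.7 -7.3]
88.5 [494.1 205.4  88.5] [ 0.5  2.2 -9.8]
91 [495.5 205.8  91. ] [  0.5   0.6 -12.3]
[array([504.60211641, 207.60804209,  26.        ])] underside far rim
```

>>> arm_command(plan=[{"translation":[0,0,-2],"twist":0,"gripper":0},{"translation":[0,0,-5],"twist":0,"gripper":0},{"translation":[1,0.3,-8],"twist":0,"gripper":0},{"translation":[3,1,-11],"twist":0,"gripper":0},{"translation":[6,2,-13],"twist":0,"gripper":0}])

```text
clock: 4.1
eef_pos: [492.3, 144.7, 212.1]
tcp_rot: [-3.134, -0.002, -1.314]
contact_force: [1.7, -0.2, -1.1]
opening: 0.27
```

```bash
python3 -c "
from h import *
to([511,-273,235],-1.312)"
```

```text
t 4.1 pos [492.3 144.7 212.1] rot [-3.1335e+00 -1.7000e-03 -1.3140e+00] F [ 1.7 -0.2 -1.1] op 0.27 -> cm [40.87  8.78 -2.29] twist -0.002
```

>>> arm_command(plan=[{"translation":[3.6,0.8,-0.6],"twist":0,"gripper":0},{"translation":[7.4,1.6,-1.2],"twist":0,"gripper":0},{"translation":[11.2,2.4,-1.8],"twist":0,"gripper":0},{"translation":[15,3.2,-2.3],"twist":0,"gripper":0},{"translation":[18.8,4.0,-2.3],"twist":0,"gripper":0}])

```text
clock: 4.52
eef_pos: [501.4, -49.1, 236.9]
tcp_rot: [-3.131, -0.003, -1.314]
contact_force: [1.6, 0.2, -2.2]
opening: 0.267
```

```bash
python3 -c "
from h import *
to([511,-273,235],-1.312)"
```

```text
t 4.52 pos [501.4 -49.1 236.9] rot [-3.1311e+00 -2.6000e-03 -1.3136e+00] F [ 1.6  0.2 -2.2] op 0.267 -> cm [21.89  4.77  0.2 ] twist -0.0016
```

>>> arm_command(plan=[{"translation":[4,0.9,0],"twist":0,"gripper":0},{"translation":[8,1.8,0],"twist":0,"gripper":0},{"translation":[12,2.7,0],"twist":0,"gripper":0},{"translation":[15,3.3,0],"twist":0,"gripper":0},{"translation":[17,3.7,0],"twist":0,"gripper":0}])

```text
clock: 4.93
eef_pos: [508.6, -226.2, 237.5]
tcp_rot: [-3.131, -0.004, -1.315]
contact_force: [-0.8, -0.7, -2.1]
opening: 0.273
```

```bash
python3 -c "
from h import *
to([511,-273,235],-1.312)"
```

```text
t 4.93 pos [ 508.6 -226.2  237.5] rot [-3.1307 -0.0038 -1.3155] F [-0.8 -0.7 -2.1] op 0.273 -> cm [4.59 0.95 0.26] twist -0.0035
```

>>> arm_command(plan=[{"translation":[2.5,0.5,0],"twist":0,"gripper":0},{"translation":[4.3,0.9,0],"twist":0,"gripper":0},{"translation":[4.6,0.95,0],"twist":0,"gripper":0},{"translation":[4.6,0.95,0],"twist":0,"gripper":0},{"translation":[4.6,0.95,0],"twist":0,"gripper":0}])

```text
clock: 5.35
eef_pos: [510.7, -272.5, 237.6]
tcp_rot: [-3.131, -0.003, -1.316]
contact_force: [-0.1, 0.0, -2.4]
opening: 0.271
```

```bash
python3 - <<'E'
from h import *
import cv2
to([512,-273.3,230],-1.312)
c=camera_model("wrist");np.save("w5.npy",c["pose"]);np.save("s5.npy",np.r_[sense()["eef_pos"],sense()["tcp_rot"]])
f=grab_frame("wrist");cv2.imwrite("pics/w5.png",f)
cv2.imwrite("pics/w5z.png",cv2.convertScaleAbs(cv2.resize(f[160:320,230:410],None,fx=4,fy=3.7,interpolation=cv2.INTER_CUBIC),alpha=1.6))
f=grab_frame("scene");cv2.imwrite("pics/s5.png",cv2.resize(f[60:260,40:260],None,fx=3,fy=3))
f=grab_frame("top");cv2.imwrite("pics/t5.png",cv2.resize(f[140:280,380:560],None,fx=4,fy=4))
E
```

```text
t 5.35 pos [ 510.7 -272.5  237.6] rot [-3.1309e+00 -3.0000e-03 -1.3159e+00] F [-0.1  0.  -2.4] op 0.271 -> cm [ 0.11 -0.1   0.76] twist -0.0039
```

View pics/w5.png

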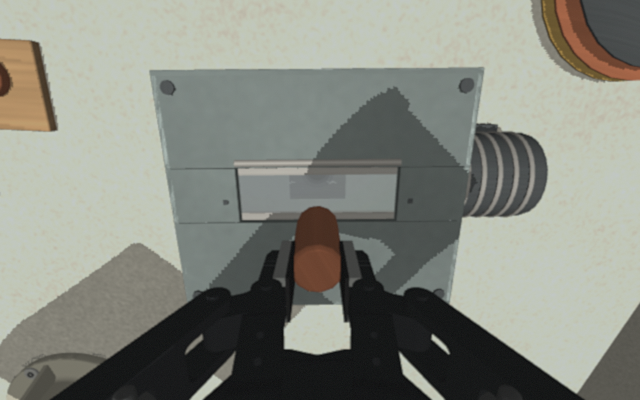

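View pics/w5z.png

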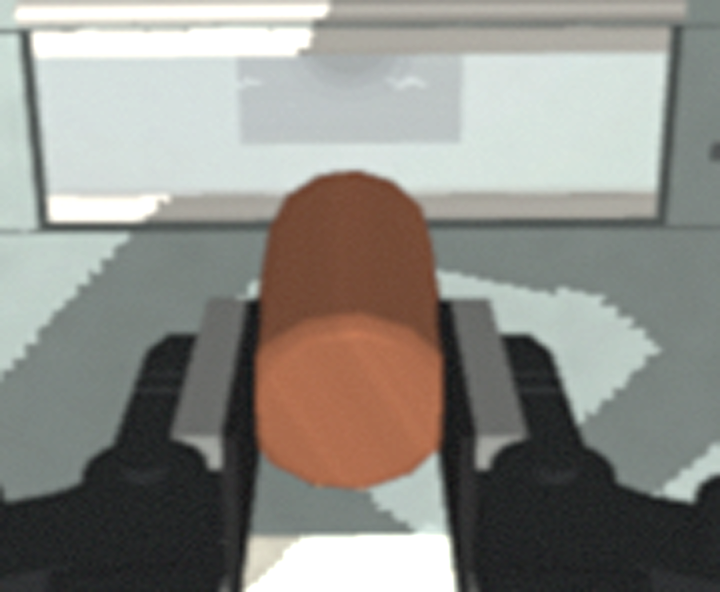

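View pics/s5.png

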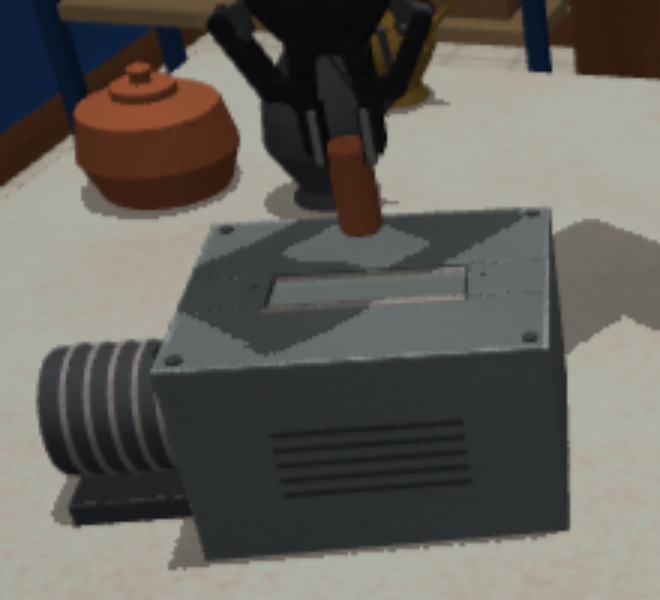

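View pics/t5.png

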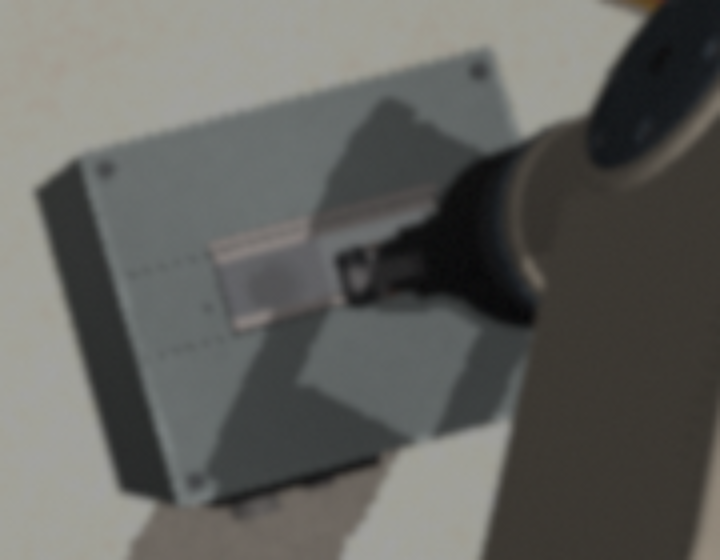

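The wrist view shows the blank held with its top at about (318,267) and its foot at about (317,220). In the scene view it seems to lean a little, so I'll compare it with the projection of an upright cylinder.

```bash
cat >>h.py <<'E'
def draw(img,cm,base,tilt=(0,0),col=(0,255,0),L=62,r=14,off=(0,0),sc=1):
    # tilt: world x,y lean
    import cv2
    ax=np.array([tilt[0],tilt[1],1.]);ax/=np.linalg.norm(ax)
    u=np.cross(ax,[0,1,0]);u/=np.linalg.norm(u);v=np.cross(ax,u)
    for h,rr in((0,r-3),(3,r),(L,r)):
        pts=[proj(cm,np.array(base)+ax*h+rr*(np.cos(a)*u+np.sin(a)*v)) for a in np.linspace(0,2*np.pi,60)]
        pts=((np.array(pts)-off+.5)*sc-.5)
        cv2.polylines(img,[(pts*16).round().astype(np.int32)],True,col,1,cv2.LINE_AA,4)
E
python3 - <<'E'
from h import *
import cv2
f=cv2.imread("pics/w5.png");c=camera_model("wrist");c["pose"]=np.load("w5.npy")
s=np.load("s5.npy");print(s)
b=[s[0]-1,s[1]-.5,s[2]+11-62]
o=(230,160);z=cv2.convertScaleAbs(cv2.resize(f[160:320,230:410],None,fx=4,fy=4,interpolation=cv2.INTER_CUBIC),alpha=1.6)
draw(z,c,b,off=o,sc=4);cv2.imwrite("pics/w5d.png",z)
g=cv2.imread("pics/s5.png") # 3x of [60:260,40:260]
draw(g,camera_model("scene"),b,off=(40,60),sc=3);cv2.imwrite("pics/s5d.png",cv2.resize(g[80:340,200:500],None,fx=2,fy=2))
E
```

```text
[ 5.10694077e+02 -2.72522451e+02  2.37591191e+02 -3.13090374e+00
 -2.98338091e-03 -1.31593135e+00]
```

View pics/w5d.png

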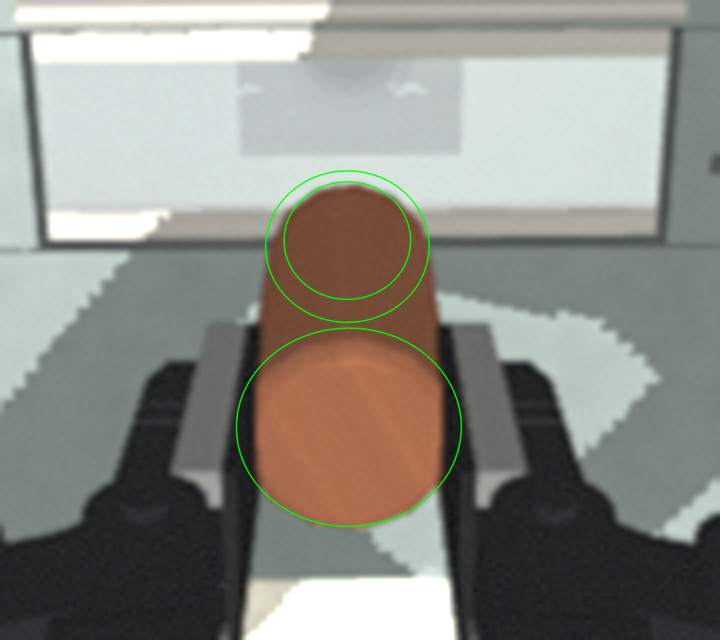

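View pics/s5d.png

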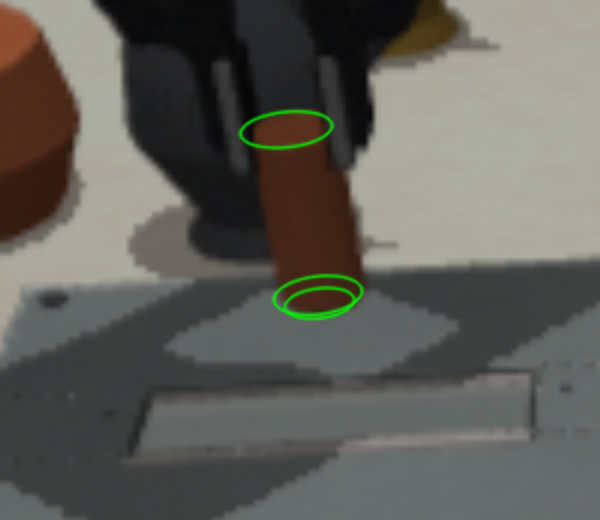

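The upright overlay matches in both views: top and foot agree within about 1 mm, with no lean. Next I'll re-fit the port from this same picture.

```bash
python3 - <<'E'
from h import *
from scipy.optimize import least_squares
c=camera_model("wrist");c["pose"]=np.load("w5.npy")
g=lambda x,y:np.array([(x+.5)/4-.5+230,(y+.5)/4-.5+160])
W=[((28,65),g(25,30)),((28,-65),g(682,28)),((-18,-65),g(661,242)),((-18,65),g(43,245))]
def M(q,p,z):
    a=q[2];return [q[0]+p[0]*np.cos(a)-p[1]*np.sin(a),q[1]+p[0]*np.sin(a)+p[1]*np.cos(a),z]
s=least_squares(lambda q:np.concatenate([proj(c,M(q,p,150))-o for p,o in W]),[512,-272,.257]);print(s.x,s.fun.round(1))
q=s.x
# chuck block near edge at row ~155, cols 240..462
for z in(40,44,48,52,56):
  print(z,[((proj(c,M(q,p,z))-[230,160]+.5)*4).round() for p in((-33,33),(-33,-33),(-19.5,0))])
E
```

```text
[ 5.11945566e+02 -2.73863048e+02  2.56663044e-01] [-1.3 -0.4  0.9 -0.3  1.5  0.8 -1.1  0.5]
40 [array([240., 152.]), array([461., 152.]), array([351., 109.])]
44 [array([239., 157.]), array([463., 156.]), array([351., 112.])]
48 [array([238., 161.]), array([464., 160.]), array([351., 116.])]
52 [array([237., 165.]), array([465., 165.]), array([351., 120.])]
56 [array([235., 170.]), array([467., 169.]), array([351., 124.])]
```

>>> arm_command(plan=[{"translation":[0.12,-0.2,0],"twist":-0.004,"gripper":0},{"translation":[0.12,-0.2,0.5],"twist":-0.004,"gripper":0},{"translation":[0.12,-0.2,1.2],"twist":-0.004,"gripper":0},{"translation":[0.12,-0.2,1.8],"twist":-0.004,"gripper":0},{"translation":[0.12,-0.2,2.2],"twist":-0.004,"gripper":0}], squeeze=120)

```text
clock: 5.92
eef_pos: [513.0, -272.2, 214.4]
tcp_rot: [-3.132, -0.002, -1.31]
contact_force: [0.8, -0.2, -2.6]
opening: 0.262
```

```bash
python3 - <<'E'
from h import *
import cv2
to([512.9,-273.2,180],-1.314)
c=camera_model("wrist");s=sense()
f=grab_frame("wrist")
z=cv2.convertScaleAbs(cv2.resize(f[150:310,230:410],None,fx=4,fy=3.7,interpolation=cv2.INTER_CUBIC),alpha=1.6);cv2.imwrite("pics/w6.png",z)
E
```

```text
t 5.92 pos [ 513.  -272.2  214.4] rot [-3.1319e+00 -2.4000e-03 -1.3102e+00] F [ 0.8 -0.2 -2.6] op 0.262 -> cm [0.08 0.06 3.44] twist 0.0038
```

View pics/w6.png

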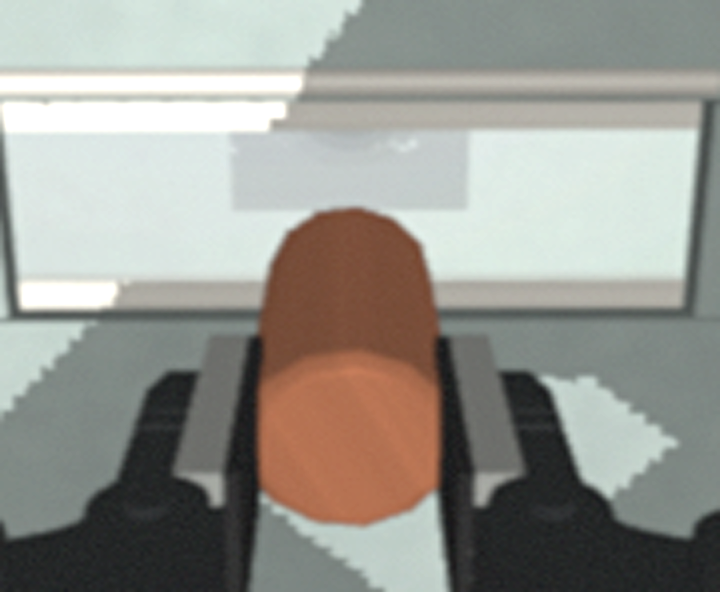

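The blank (u≈349 in the zoom) is centred on the chuck block, which spans 232–467. Descending through the flap.

>>> arm_command(plan=[{"translation":[0.05,0.03,0.7],"twist":0,"gripper":0},{"translation":[0.05,0.03,1.4],"twist":0,"gripper":0},{"translation":[0.05,0.03,2.1],"twist":0,"gripper":0},{"translation":[0.05,0.03,2.8],"twist":0,"gripper":0},{"translation":[0.05,0.03,3.5],"twist":0,"gripper":0}])

```text
clock: 6.38
eef_pos: [513.3, -273.0, 178.7]
tcp_rot: [-3.132, -0.003, -1.31]
contact_force: [-1.5, -0.7, 4.5]
opening: 0.266
```

```bash
python3 - <<'E'
from h import *
import cv2
to([512.9,-273.2,140],-1.314)
f=grab_frame("wrist")
z=cv2.convertScaleAbs(cv2.resize(f[150:310,230:410],None,fx=4,fy=3.7,interpolation=cv2.INTER_CUBIC),alpha=1.6);cv2.imwrite("pics/w7.png",z)
E
```

```text
t 6.38 pos [ 513.3 -273.   178.7] rot [-3.1317e+00 -2.7000e-03 -1.3103e+00] F [-1.5 -0.7  4.5] op 0.266 -> cm [-0.    0.08  3.87] twist 0.0037
```

View pics/w7.png

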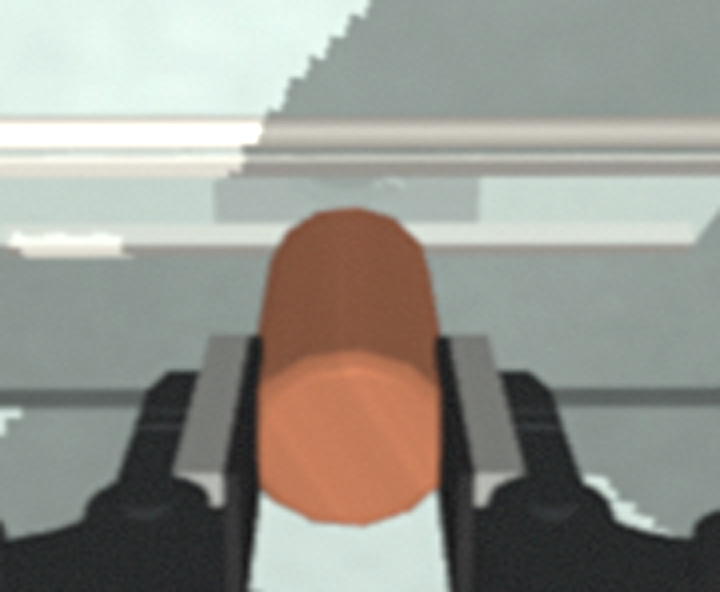

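The flap is swinging down ahead of the blank, which hasn't moved in the grip. Contact force is about 7 N. Continuing down.

>>> arm_command(plan=[{"translation":[0,0.05,0.7],"twist":0,"gripper":0},{"translation":[0,0.05,1.4],"twist":0,"gripper":0},{"translation":[0,0.05,2.1],"twist":0,"gripper":0},{"translation":[0,0.05,2.8],"twist":0,"gripper":0},{"translation":[0,0.05,3.5],"twist":0,"gripper":0}])

```text
clock: 6.85
eef_pos: [511.5, -272.6, 141.0]
tcp_rot: [-3.135, -0.001, -1.31]
contact_force: [-3.6, -0.9, 0.7]
opening: 0.264
```

```bash
python3 - <<'E'
from h import *
import cv2
to([512.9,-273.2,105],-1.314)
f=grab_frame("wrist")
z=cv2.convertScaleAbs(cv2.resize(f[150:310,230:410],None,fx=4,fy=3.7,interpolation=cv2.INTER_CUBIC),alpha=1.6);cv2.imwrite("pics/w8.png",z)
E
```

```text
t 6.85 pos [ 511.5 -272.6  141. ] rot [-3.1349e+00 -6.0000e-04 -1.3102e+00] F [-3.6 -0.9  0.7] op 0.264 -> cm [ 0.09 -0.1   3.6 ] twist 0.0038
```

View pics/w8.png

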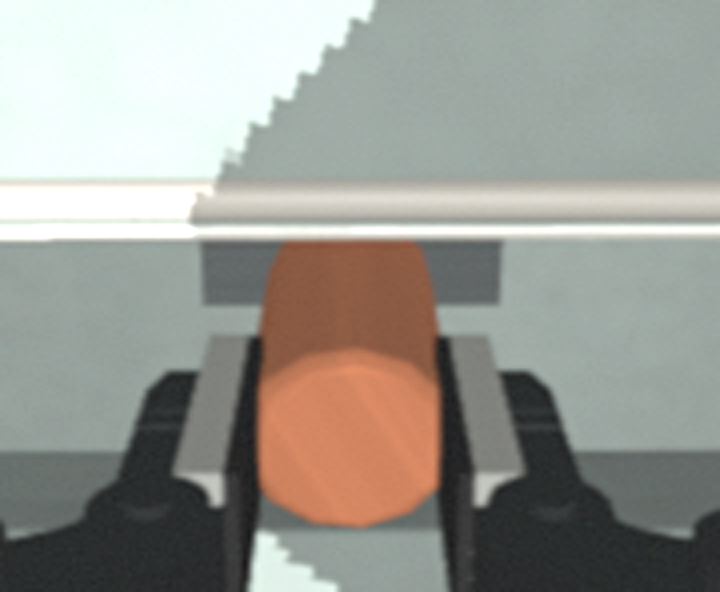

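>>> arm_command(plan=[{"translation":[0.08,-0.15,0.7],"twist":0,"gripper":0},{"translation":[0.08,-0.15,1.4],"twist":0,"gripper":0},{"translation":[0.08,-0.15,2.1],"twist":0,"gripper":0},{"translation":[0.08,-0.15,2.8],"twist":0,"gripper":0},{"translation":[0.08,-0.15,3.4],"twist":0,"gripper":0}])

```text
clock: 7.32
eef_pos: [512.5, -272.6, 104.8]
tcp_rot: [-3.136, 0.001, -1.31]
contact_force: [-3.0, 0.0, -0.7]
opening: 0.268
```

```bash
python3 - <<'E'
from h import *
import cv2
to([512.9,-273.2,92],-1.314)
f=grab_frame("wrist");c=camera_model("wrist");s=sense()
z=cv2.convertScaleAbs(cv2.resize(f[150:310,230:410],None,fx=4,fy=3.7,interpolation=cv2.INTER_CUBIC),alpha=1.6);cv2.imwrite("pics/w9.png",z)
E
```

```text
t 7.32 pos [ 512.5 -272.6  104.8] rot [-3.1364e+00  8.0000e-04 -1.3102e+00] F [-3.   0.  -0.7] op 0.268 -> cm [ 0.07 -0.01  1.28] twist 0.0038
```

View pics/w9.png

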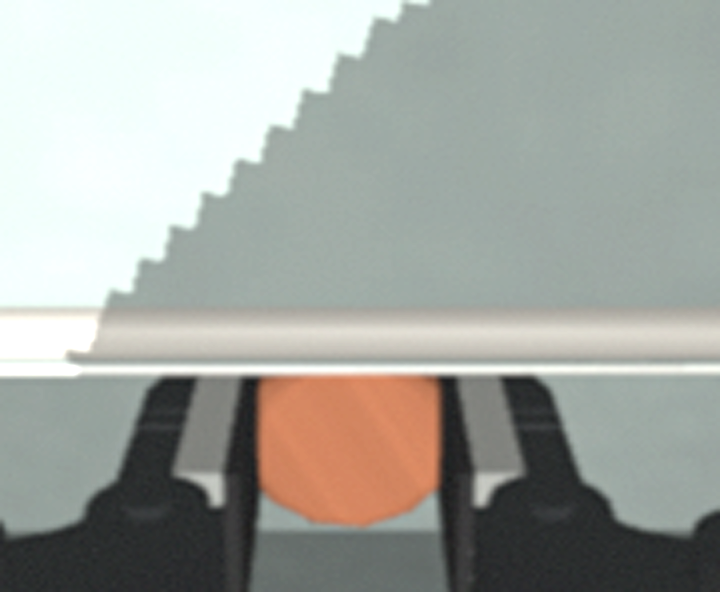

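The flap is held open by the blank and fingers. Now feeling for the chuck mouth slowly.

>>> arm_command(plan=[{"translation":[0.04,-0.05,0.25],"twist":0,"gripper":0},{"translation":[0.04,-0.05,0.5],"twist":0,"gripper":0},{"translation":[0.04,-0.05,0.75],"twist":0,"gripper":0},{"translation":[0.04,-0.05,1.0],"twist":0,"gripper":0},{"translation":[0.04,-0.05,1.1],"twist":0,"gripper":0}])

```text
clock: 7.78
eef_pos: [512.8, -272.6, 92.6]
tcp_rot: [-3.137, 0.001, -1.31]
contact_force: [-3.4, -0.4, 0.1]
opening: 0.264
```

```bash
python3 - <<'E'
from h import *
to([512.9,-273.2,90],-1.314);print(sense()["wrist_torque"])
E
```

```text
t 7.78 pos [ 512.8 -272.6   92.6] rot [-3.1372e+00  1.4000e-03 -1.3100e+00] F [-3.4 -0.4  0.1] op 0.264 -> cm [0.06 0.   0.26] twist 0.004
[-0.09704692  0.43199065 -0.04729713]
```

>>> arm_command(plan=[{"translation":[0.04,0,0.1],"twist":0,"gripper":0},{"translation":[0.04,0,0.2],"twist":0,"gripper":0},{"translation":[0.04,0,0.3],"twist":0,"gripper":0},{"translation":[0.04,0,0.4],"twist":0,"gripper":0},{"translation":[0.04,0,0.4],"twist":0,"gripper":0}])

```text
clock: 8.2
eef_pos: [512.9, -273.1, 88.6]
tcp_rot: [-3.137, 0.001, -1.31]
contact_force: [-3.2, -0.6, -1.2]
opening: 0.265
```

>>> arm_command(plan=[{"translation":[0,0,0.1],"twist":0,"gripper":0},{"translation":[0,0,0.15],"twist":0,"gripper":0},{"translation":[0,0,0.2],"twist":0,"gripper":0},{"translation":[0,0,0.25],"twist":0,"gripper":0},{"translation":[0,0,0.25],"twist":0,"gripper":0}])

```text
clock: 8.62
eef_pos: [512.9, -273.1, 86.0]
tcp_rot: [-3.137, 0.001, -1.31]
contact_force: [-3.2, -0.5, 0.1]
opening: 0.265
```

>>> arm_command(plan=[{"translation":[0,0,0.05],"twist":0,"gripper":0},{"translation":[0,0,0.1],"twist":0,"gripper":0},{"translation":[0,0,0.15],"twist":0,"gripper":0},{"translation":[0,0,0.2],"twist":0,"gripper":0},{"translation":[0,0,0.2],"twist":0,"gripper":0}])

```text
clock: 9.03
eef_pos: [512.9, -273.0, 83.8]
tcp_rot: [-3.137, 0.001, -1.31]
contact_force: [-2.5, -1.0, -0.6]
opening: 0.264
```

```bash
python3 - <<'E'
from h import *
import cv2
to([512.9,-273.2,80],-1.314)
f=grab_frame("scene");cv2.imwrite("pics/s10.png",cv2.resize(f[60:260,40:260],None,fx=3,fy=3))
f=grab_frame("wrist");cv2.imwrite("pics/w10.png",cv2.convertScaleAbs(f,alpha=1.5))
E
```

```text
t 9.03 pos [ 512.9 -273.    83.8] rot [-3.1373e+00  1.4000e-03 -1.3100e+00] F [-2.5 -1.  -0.6] op 0.264 -> cm [0.02 0.   0.38] twist 0.004
```

View pics/s10.png

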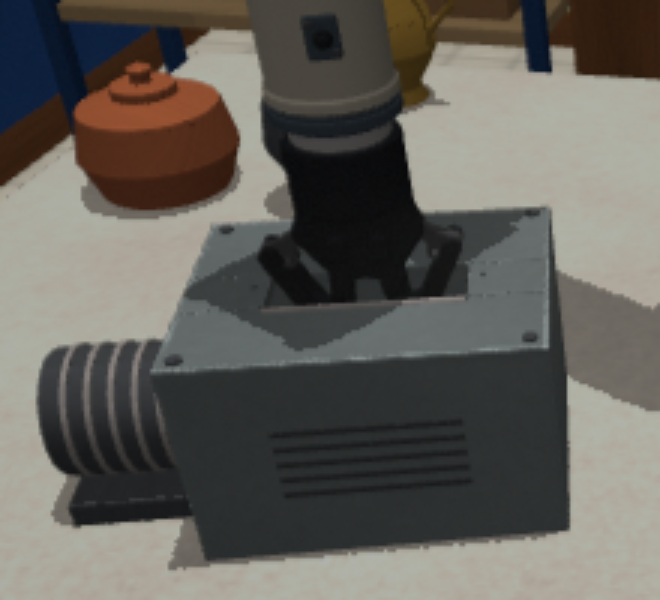

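View pics/w10.png

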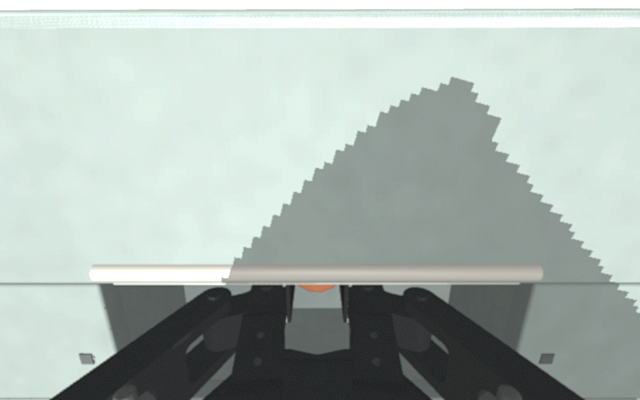

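No pad contact yet at z=83.8, and the body is still clear of the top. Continuing in half-millimetre rows.

>>> arm_command(plan=[{"translation":[0,0,0.05],"twist":0,"gripper":0},{"translation":[0,0,0.1],"twist":0,"gripper":0},{"translation":[0,0,0.13],"twist":0,"gripper":0},{"translation":[0,0,0.15],"twist":0,"gripper":0},{"translation":[0,0,0.15],"twist":0,"gripper":0}])

```text
clock: 9.55
eef_pos: [512.8, -273.0, 82.3]
tcp_rot: [-3.137, 0.001, -1.31]
contact_force: [-3.0, -0.7, -0.6]
opening: 0.269
```

>>> arm_command(plan=[{"translation":[0,0,0.04],"twist":0,"gripper":0},{"translation":[0,0,0.08],"twist":0,"gripper":0},{"translation":[0,0,0.12],"twist":0,"gripper":0},{"translation":[0,0,0.12],"twist":0,"gripper":0},{"translation":[0,0,0.12],"twist":0,"gripper":0}])

```text
clock: 9.97
eef_pos: [512.8, -273.0, 81.1]
tcp_rot: [-3.137, 0.001, -1.31]
contact_force: [-3.1, -1.0, -0.9]
opening: 0.262
```

>>> arm_command(plan=[{"translation":[0,0,0.03],"twist":0,"gripper":0},{"translation":[0,0,0.06],"twist":0,"gripper":0},{"translation":[0,0,0.08],"twist":0,"gripper":0},{"translation":[0,0,0.08],"twist":0,"gripper":0},{"translation":[0,0,0.08],"twist":0,"gripper":0}])

```text
clock: 10.38
eef_pos: [512.9, -273.0, 80.5]
tcp_rot: [-3.137, 0.001, -1.31]
contact_force: [-3.7, -1.2, 2.2]
opening: 0.262
```

```bash
python3 - <<'E'
from h import *
import cv2
to([512.9,-273.2,80],-1.314);print(sense()["wrist_torque"])
f=grab_frame("scene");cv2.imwrite("pics/s11.png",cv2.resize(f[120:190,90:230],None,fx=5.5,fy=5.5,interpolation=cv2.INTER_CUBIC))
f=grab_frame("wrist");cv2.imwrite("pics/w11.png",cv2.resize(cv2.convertScaleAbs(f[240:400,180:460],alpha=2.5),None,fx=2.8,fy=2.8))
E
```

```text
t 10.38 pos [ 512.9 -273.    80.5] rot [-3.1372e+00  1.3000e-03 -1.3100e+00] F [-3.7 -1.2  2.2] op 0.262 -> cm [0.01 0.01 0.05] twist 0.004
[-0.00049099  0.46839288  0.01012761]
```

View pics/s11.png

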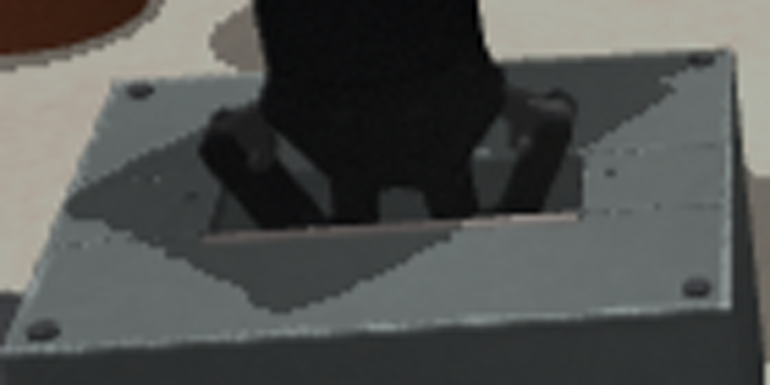

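View pics/w11.png

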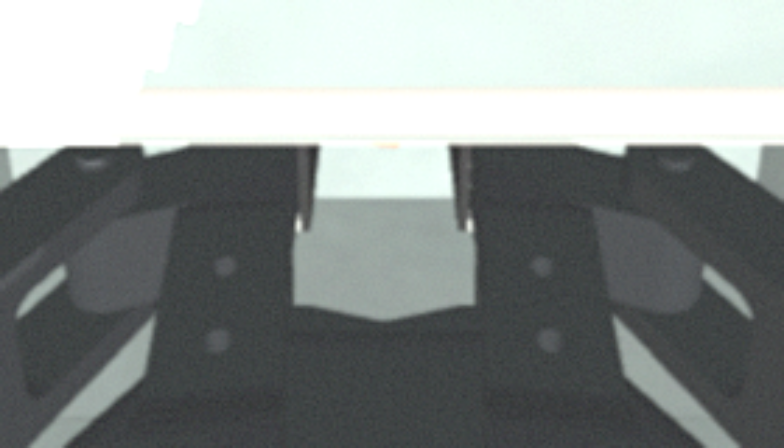

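Fz rose by about 3 N, so the foot is on the pad. I'll ease the grip, open slightly and check.

>>> arm_command(plan=[{"translation":[0,0,0],"twist":0,"gripper":0.26},{"translation":[0,0,0],"twist":0,"gripper":0.3},{"translation":[0,0,0],"twist":0,"gripper":0.33},{"translation":[0,0,0],"twist":0,"gripper":0.37},{"translation":[0,0,0],"twist":0,"gripper":0.42}], squeeze=20)

```text
clock: 10.9
eef_pos: [512.5, -273.0, 80.1]
tcp_rot: [-3.138, 0.002, -1.31]
contact_force: [-3.5, -2.0, -1.7]
opening: 0.42
```

```bash
python3 - <<'E'
from h import *
import cv2
to([512.9,-273.2,97],-1.314)
f=grab_frame("wrist");cv2.imwrite("pics/w12.png",cv2.resize(cv2.convertScaleAbs(f[240:400,180:460],alpha=2.5),None,fx=2.8,fy=2.8))
E
```

```text
t 10.9 pos [ 512.5 -273.    80.1] rot [-3.1380e+00  1.7000e-03 -1.3099e+00] F [-3.5 -2.  -1.7] op 0.42 -> cm [ 0.03 -0.04 -1.69] twist 0.0041
```

View pics/w12.png

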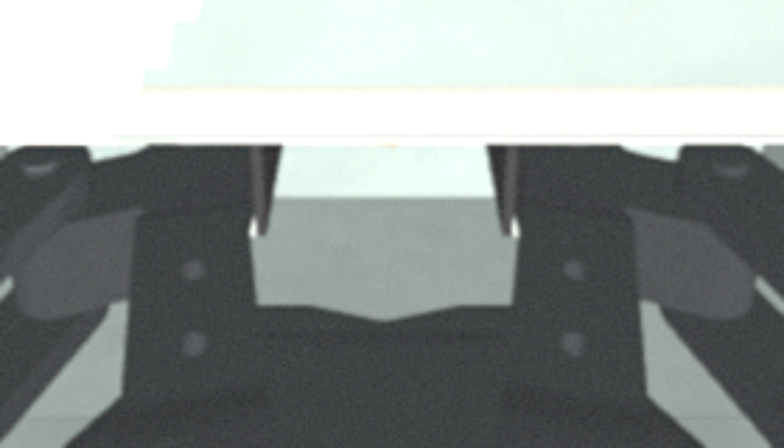

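The fingers are off the blank (opening 0.42) and still hold the flap. Rising 17 mm, then closing above the blank's top.

>>> arm_command(plan=[{"translation":[0.02,-0.03,-0.4],"twist":0,"gripper":0.42},{"translation":[0.02,-0.03,-0.8],"twist":0,"gripper":0.42},{"translation":[0.02,-0.03,-1.2],"twist":0,"gripper":0.42},{"translation":[0.02,-0.03,-1.6],"twist":0,"gripper":0.42},{"translation":[0.02,-0.03,-1.7],"twist":0,"gripper":0.42}])

```text
clock: 11.37
eef_pos: [511.6, -272.8, 96.9]
tcp_rot: [-3.14, 0.003, -1.31]
contact_force: [-6.2, -1.4, -5.5]
opening: 0.42
```

```bash
python3 - <<'E'
from h import *
import cv2
to([512.9,-273.2,97],-1.314)
f=grab_frame("wrist");cv2.imwrite("pics/w13.png",cv2.resize(cv2.convertScaleAbs(f[200:360,180:460],alpha=2.5),None,fx=2.8,fy=2.8))
E
```

```text
t 11.37 pos [ 511.6 -272.8   96.9] rot [-3.1400e+00  3.1000e-03 -1.3098e+00] F [-6.2 -1.4 -5.5] op 0.42 -> cm [ 0.07 -0.11 -0.01] twist 0.0042
```

View pics/w13.png

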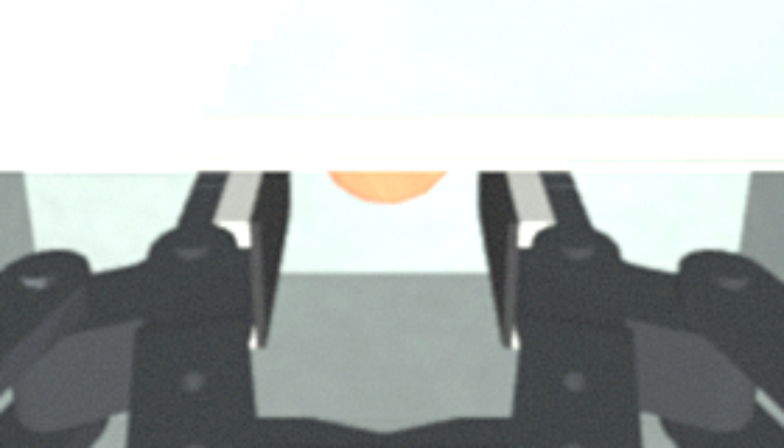

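The blank stays upright in the chuck, with its top visible at about (318,270) between the open pads. Closing the fingers above it.

>>> arm_command(plan=[{"translation":[0.05,-0.1,0],"twist":0,"gripper":0.3},{"translation":[0.05,-0.1,0],"twist":0,"gripper":0.2},{"translation":[0.05,-0.1,0],"twist":0,"gripper":0.1},{"translation":[0.05,-0.1,0],"twist":0,"gripper":0},{"translation":[0.05,-0.1,0],"twist":0,"gripper":0}])

```text
clock: 11.83
eef_pos: [512.9, -273.1, 97.0]
tcp_rot: [-3.14, 0.003, -1.31]
contact_force: [-3.9, -1.8, 1.1]
opening: 0.001
```

```bash
python3 - <<'E'
from h import *
import cv2
to([512.9,-273.2,92],-1.314)
f=grab_frame("wrist");cv2.imwrite("pics/w14.png",cv2.resize(cv2.convertScaleAbs(f[200:360,180:460],alpha=2.5),None,fx=2.8,fy=2.8))
E
```

```text
t 11.83 pos [ 512.9 -273.1   97. ] rot [-3.1396e+00  2.7000e-03 -1.3099e+00] F [-3.9 -1.8  1.1] op 0.001 -> cm [0.01 0.01 0.5 ] twist 0.0041
```

View pics/w14.png

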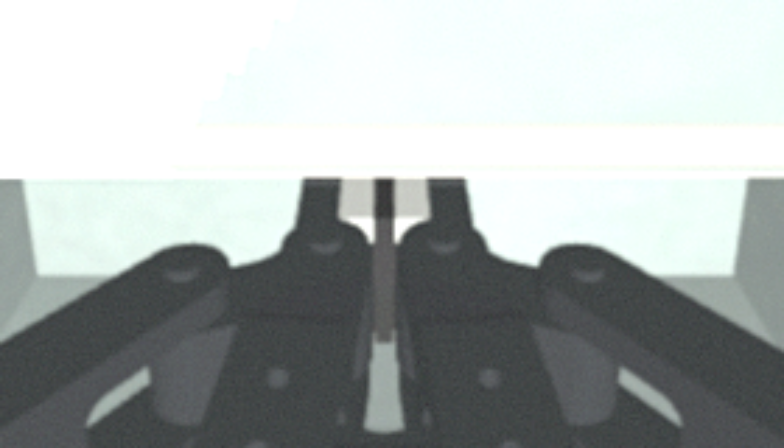

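>>> arm_command(plan=[{"translation":[0,0,0.1],"twist":0,"gripper":0},{"translation":[0,0,0.2],"twist":0,"gripper":0},{"translation":[0,0,0.3],"twist":0,"gripper":0},{"translation":[0,0,0.4],"twist":0,"gripper":0},{"translation":[0,0,0.45],"twist":0,"gripper":0}])

```text
clock: 12.3
eef_pos: [513.1, -273.1, 92.4]
tcp_rot: [-3.139, 0.003, -1.31]
contact_force: [-2.0, -1.6, 2.3]
opening: 0.002
```

>>> arm_command(plan=[{"translation":[0,0,0.06],"twist":0,"gripper":0},{"translation":[0,0,0.12],"twist":0,"gripper":0},{"translation":[0,0,0.18],"twist":0,"gripper":0},{"translation":[0,0,0.2],"twist":0,"gripper":0},{"translation":[0,0,0.2],"twist":0,"gripper":0}])

```text
clock: 12.72
eef_pos: [513.3, -273.3, 90.7]
tcp_rot: [-3.139, 0.002, -1.31]
contact_force: [-3.0, -0.4, 5.7]
opening: 0.0
```

>>> arm_command(plan=[{"translation":[0,0,0.05],"twist":0,"gripper":0},{"translation":[0,0,0.1],"twist":0,"gripper":0},{"translation":[0,0,0.15],"twist":0,"gripper":0},{"translation":[0,0,0.2],"twist":0,"gripper":0},{"translation":[0,0,0.2],"twist":0,"gripper":0}])

```text
clock: 13.13
eef_pos: [513.5, -273.4, 89.1]
tcp_rot: [-3.139, 0.002, -1.31]
contact_force: [-3.0, -1.0, 6.8]
opening: -0.002
```

>>> arm_command(plan=[{"translation":[0,0,0.05],"twist":0,"gripper":0},{"translation":[0,0,0.1],"twist":0,"gripper":0},{"translation":[0,0,0.15],"twist":0,"gripper":0},{"translation":[0,0,0.2],"twist":0,"gripper":0},{"translation":[0,0,0.2],"twist":0,"gripper":0}])

```text
clock: 13.55
eef_pos: [513.7, -273.5, 87.4]
tcp_rot: [-3.138, 0.002, -1.31]
contact_force: [-4.2, -0.6, 5.9]
opening: -0.001
```

>>> arm_command(plan=[{"translation":[0,0.03,0.05],"twist":0,"gripper":0},{"translation":[0,0.05,0.1],"twist":0,"gripper":0},{"translation":[0,0.05,0.15],"twist":0,"gripper":0},{"translation":[0,0.05,0.2],"twist":0,"gripper":0},{"translation":[0,0.05,0.2],"twist":0,"gripper":0}])

```text
clock: 13.97
eef_pos: [513.5, -273.7, 85.8]
tcp_rot: [-3.138, 0.001, -1.31]
contact_force: [-4.2, -0.1, 5.8]
opening: 0.002
```

>>> arm_command(plan=[{"translation":[0,0,0.05],"twist":0,"gripper":0},{"translation":[0,0,0.1],"twist":0,"gripper":0},{"translation":[0,0,0.15],"twist":0,"gripper":0},{"translation":[0,0,0.15],"twist":0,"gripper":0},{"translation":[0,0,0.15],"twist":0,"gripper":0}])

```text
clock: 14.38
eef_pos: [513.7, -273.7, 84.6]
tcp_rot: [-3.137, 0.001, -1.31]
contact_force: [-4.6, 0.3, 5.6]
opening: 0.001
```

>>> arm_command(plan=[{"translation":[0,0,0.04],"twist":0,"gripper":0},{"translation":[0,0,0.08],"twist":0,"gripper":0},{"translation":[0,0,0.12],"twist":0,"gripper":0},{"translation":[0,0,0.12],"twist":0,"gripper":0},{"translation":[0,0,0.12],"twist":0,"gripper":0}])

```text
clock: 14.8
eef_pos: [513.9, -273.8, 83.9]
tcp_rot: [-3.137, 0.001, -1.31]
contact_force: [-4.6, -0.2, 8.5]
opening: -0.001
```

>>> arm_command(plan=[{"translation":[0,0,0.03],"twist":0,"gripper":0},{"translation":[0,0,0.06],"twist":0,"gripper":0},{"translation":[0,0,0.08],"twist":0,"gripper":0},{"translation":[0,0,0.08],"twist":0,"gripper":0},{"translation":[0,0,0.08],"twist":0,"gripper":0}])

```text
clock: 15.22
eef_pos: [514.1, -273.7, 83.7]
tcp_rot: [-3.137, 0.001, -1.31]
contact_force: [-5.5, 0.8, 9.9]
opening: 0.001
```

>>> arm_command(plan=[{"translation":[0,0.05,0.04],"twist":0,"gripper":0},{"translation":[0,0.05,0.08],"twist":0,"gripper":0},{"translation":[0,0.05,0.12],"twist":0,"gripper":0},{"translation":[0,0.05,0.13],"twist":0,"gripper":0},{"translation":[0,0.05,0.13],"twist":0,"gripper":0}])

```text
clock: 15.63
eef_pos: [514.0, -273.9, 83.4]
tcp_rot: [-3.136, 0.0, -1.31]
contact_force: [-5.6, 1.7, 12.8]
opening: -0.001
```

>>> arm_command(plan=[{"translation":[0,0.05,0.05],"twist":0,"gripper":0},{"translation":[0,0.05,0.1],"twist":0,"gripper":0},{"translation":[0,0.05,0.16],"twist":0,"gripper":0},{"translation":[0,0.05,0.16],"twist":0,"gripper":0},{"translation":[0,0.05,0.16],"twist":0,"gripper":0}])

```text
clock: 16.05
eef_pos: [514.1, -274.2, 83.0]
tcp_rot: [-3.135, -0.0, -1.31]
contact_force: [-4.9, 1.4, 14.9]
opening: -0.003
```

Travel stopped and the force rose to about 15 N at roughly 10 N per mm, which matches the rubber face against the hard stop. The blank's top is at z≈83, within the range given for home. Withdrawing straight up.

>>> arm_command(plan=[{"translation":[0,0,-0.1],"twist":0,"gripper":0},{"translation":[0,0.05,-0.4],"twist":0,"gripper":0},{"translation":[0,0.05,-0.8],"twist":0,"gripper":0},{"translation":[0,0.05,-1.2],"twist":0,"gripper":0},{"translation":[0,0.05,-1.6],"twist":0,"gripper":0}])

```text
clock: 16.47
eef_pos: [511.5, -273.7, 97.8]
tcp_rot: [-3.139, 0.002, -1.31]
contact_force: [-6.1, -2.1, -5.7]
opening: -0.002
```

>>> arm_command(plan=[{"translation":[0,-0.05,-0.5],"twist":0,"gripper":0},{"translation":[0,-0.05,-1.0],"twist":0,"gripper":0},{"translation":[0,-0.05,-1.5],"twist":0,"gripper":0},{"translation":[0,-0.05,-2.0],"twist":0,"gripper":0},{"translation":[0,-0.05,-2.5],"twist":0,"gripper":0}])

```text
clock: 16.88
eef_pos: [510.5, -273.3, 122.2]
tcp_rot: [-3.141, 0.004, -1.31]
contact_force: [-5.1, -2.3, -0.8]
opening: 0.001
```

>>> arm_command(plan=[{"translation":[0,-0.1,-0.6],"twist":0,"gripper":0},{"translation":[0,-0.1,-1.2],"twist":0,"gripper":0},{"translation":[0,-0.1,-1.8],"twist":0,"gripper":0},{"translation":[0,-0.1,-2.5],"twist":0,"gripper":0},{"translation":[0,-0.1,-3.5],"twist":0,"gripper":0}])

```text
clock: 17.3
eef_pos: [511.9, -273.0, 157.3]
tcp_rot: [-3.14, 0.004, -1.31]
contact_force: [0.1, 0.4, -0.6]
opening: 0.003
```

>>> arm_command(plan=[{"translation":[0,1,-2],"twist":0,"gripper":0},{"translation":[0,3,-4],"twist":0,"gripper":0},{"translation":[0,5,-6],"twist":0,"gripper":0},{"translation":[0,6,-8],"twist":0,"gripper":0},{"translation":[0,6,-8],"twist":0,"gripper":0}])

```text
clock: 17.72
eef_pos: [454.6, -290.2, 241.9]
tcp_rot: [-3.136, -0.001, -1.311]
contact_force: [1.6, 0.4, 1.4]
opening: 0.001
```

```bash
python3 - <<'E'
from h import *
import cv2
to([512.9,-273.2,97],-1.314)
f=grab_frame("wrist");cv2.imwrite("pics/w20.png",f)
cv2.imwrite("pics/w20z.png",cv2.convertScaleAbs(cv2.resize(f[60:220,220:420],None,fx=4,fy=3.7,interpolation=cv2.INTER_CUBIC),alpha=1.6))
f=grab_frame("scene");cv2.imwrite("pics/s20.png",f)
E
```

```text
t 17.72 pos [ 454.6 -290.2  241.9] rot [-3.1358e+00 -9.0000e-04 -1.3109e+00] F [1.6 0.4 1.4] op 0.001 -> cm [-0.16 -5.99 14.52] twist 0.0031
```

View pics/w20.png

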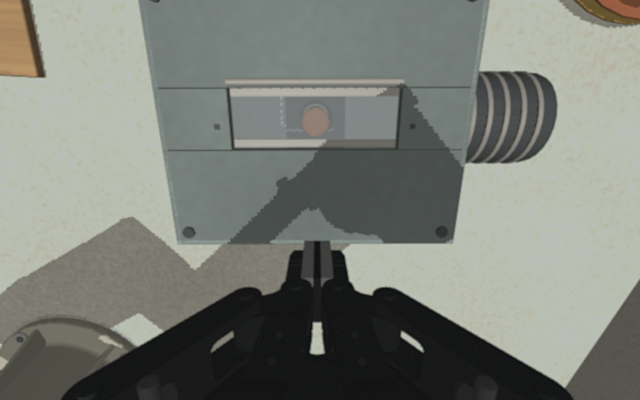

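View pics/w20z.png

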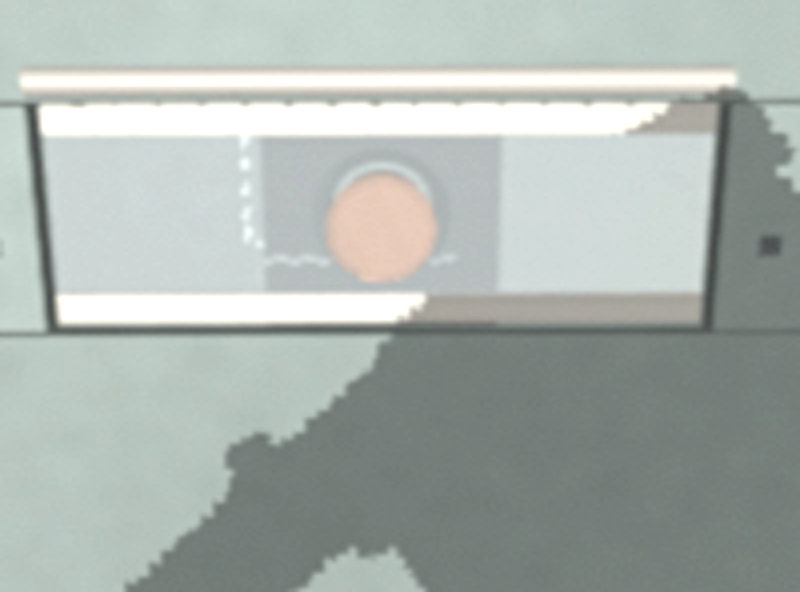

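View pics/s20.png

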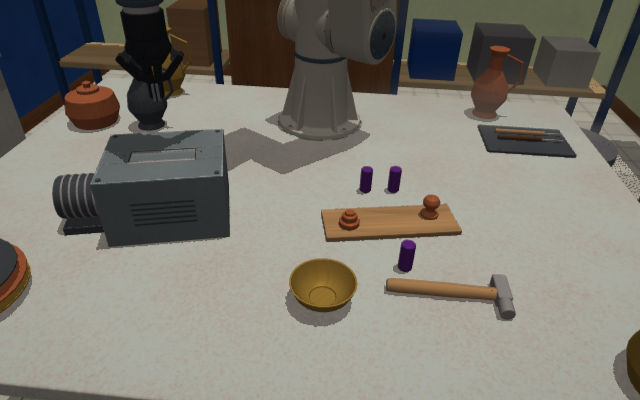

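```bash
python3 - <<'E'
from h import *
c=camera_model("wrist")
print(ray(c,(383.5)/4-.5+220,(227.5)/3.7-.5+60,83.5))
z=[((proj(c,[511.9,-273.5,h])-[220,60]+.5)*[4,3.7]).round() for h in (83.5,41,23)];print(z)
print(sense()["contact_force"],sense()["qvel"].round(3))
E
```

```text
[ 510.75956143 -273.16237338   83.5       ]
[array([386., 223.]), array([386., 214.]), array([387., 210.])]
[-0.18838041  0.61803636 -0.62537943] [ 0.01   0.034  0.016 -0.001 -0.007  0.001]
```

>>> arm_command(plan=[{"translation":[0,0,0],"twist":0,"gripper":0},{"translation":[0,0,0],"twist":0,"gripper":0},{"translation":[0,0,0],"twist":0,"gripper":0},{"translation":[0,0,0],"twist":0,"gripper":0},{"translation":[0,0,0],"twist":0,"gripper":0}])

```text
clock: 18.23
eef_pos: [454.9, -288.9, 238.0]
tcp_rot: [-3.138, 0.003, -1.31]
contact_force: [-0.5, 0.0, 0.1]
opening: -0.002
```

```bash
python3 -c "
from rig import *
print(job.sign_off())"
```

```text
the job is handed in; nothing more can be done
None
```

The blank is in the chuck and, by feel, pressed fully home. The flap is shut over it, and I handed the job in at about 18 s of the 51 s allowed.

**How it went:** I lifted the blank from the middle of the board and lowered it upright through the flap until it touched the pad. The gripper body was then too close to the machine's top to push further. So I let go inside the port, rose 17 mm with the fingers still inside the port to keep the flap open, and pressed the blank down with the shut fingertips.

**Last checks:**
- **Pad at the bottom:** It slid at about 6 N, then stopped. The force rose to about 15 N at roughly 8 N per mm, close to the rubber face's 10 N per mm. I had no direct reading of the pad.
- **Chuck height:** The blank's top ended near z = 83 mm, about 67 mm below the top face. That is about 1 mm past the 66 mm limit given, which rubber squeeze and calibration could explain. The camera had put the chuck mouth about 3 mm higher than the final depth implies.
- **Position:** The last wrist picture shows the flap level and the blank about 1 mm from the chuck axis. I did not measure its final tilt.
- **Flap while pressing:** I could not read the flap angle; I relied on the fingers being inside the port.
- **Forces:** The highest force in the readings, taken once per move, was about 15 N. While drawing out, the flap dragged on the fingers with up to about 6 N down and 6 N sideways.
- **Other things:** By eye, the knobs, bowl and hammer look unmoved, and the robot touches nothing.

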